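Pack the snack pot and clip the lunchbox shut

TASK

Stand the yellow-lidded snack pot upright inside the open orange lunchbox, then swing that lunchbox's lid down and press it against its rubber seal until the front clip snaps over and holds it shut. Let go of everything at the end.

Things in the scene. Friction and masses are not known exactly. Their poses are not given: they have to be found in the camera images.
- yellow_pot: Small closed snack pot: loose upright cylinder, 46 mm diameter, 44 mm high, cream with a yellow lid, about 90 g. Origin at the centre of its underside, z up. Like pots with blue and white lids stand near it (not wanted); any may be nearest the robot.
- lunchbox: Orange box fixed to the counter: 170 (x) x 200 (y) x 70 mm high, walls 4 mm, floor about 4 mm thick, open on top. Origin: centre of the underside, z up; clip side (-x) roughly faces the robot. Lid hinge line: along y at x = 85, z = 73 mm. Clip outside the front, x = -85 to -110, up to z = 80, 36 mm wide. A sage-green twin, also open, stands on the other side (not wanted; the two may swap).
- lunchbox_lid (a joint): Lid angle (rad): 0 = level, on its hard stop; grows opening; starts 1.25-1.5, limit 1.75. Stiff hinge: stays where left. Pushing down at the pad takes 13 N near 0.05 (clip forced aside), then 4 to 10 N against the rubber seal (front rim, free top z = 80 mm, met at 0.042). Press to the stop: the clip catches at about 0.01. Caught and let go it rests near 0.013; uncaught it springs back to 0.04.
- lunchbox_pad (a point): Centre of the cream press pad (35 x 60 mm) on the lid's outer face, 145 mm from the hinge line, 30 mm from the free edge. Lid: plate 175 x 204 x 8 mm, underside through the hinge line. Lid open: pad faces away from the robot (+x of the box); lid home: up, at x = -60, z = 81 mm in the lunchbox frame. Site z axis = outward normal, x axis = towards the hinge.
There are look-alikes about, which are no part of the job. What is shaped like the yellow_pot but green or turquoise is not meant.

How it is judged:
At the end, for the whole second after the job is handed in: The yellow-lidded pot stands inside the orange lunchbox on its floor, upright within 0.2 rad and at rest, and the orange lunchbox's lid, let go, stays below 0.028 rad because its clip has caught (x of yellow_pot in the frame of lunchbox between -0.08 and 0.08 m and y of yellow_pot in the frame of lunchbox between -0.095 and 0.095 m and z of yellow_pot in the frame of lunchbox below 0.02 m and angle between yellow_pot's own z axis and vertical below 0.2 rad and linear speed of yellow_pot below 0.03 m/s and value of joint lunchbox_lid below 0.028 rad); the robot touches nothing.
It also fails if it takes over 61 s, if anything falls off the work surface, if the arm or the gripper's body presses on something with over 40 N, if the wrist force passes 120 N, or if a joint passes its speed limit or range.

ROBOT

A 6-joint arm with a two-finger parallel gripper is mounted at the origin on the work surface. World frame = base frame: x ahead of the robot, y to its left, z up, the work surface at z = 0. Lengths are in m, angles in rad, forces in N, time in s.
With the tool pointing down it reaches from about 0.375 to 0.975 m from the base axis. Payload 3.8 kg.
Tool frame: the origin (TCP) lies at the very end of the fingers, on their centre line; the grasp point (between the pads) lies arm.tcp_to_grasp behind it (arm.tcp_to_grasp is the distance from the TCP to the grasp point, in m); z points along the fingers, y is the line along which they close (so a half turn about z gives the same grasp; the last joint's range is limited). The gripper opens to 85 mm and grips with 20 to 120 N. Pads are 22 mm wide; open, the fingers measure 114 mm over their backs; the gripper's body (76 mm by 85 mm) begins 54 mm behind the grasp point. The pads swing forward as they close: fully open they stand 13 mm farther back than shut.
Start: joints at [1.129, 0.264, 1.604, -0, 1.274, -0.037], TCP at [0.266, 0.62, 0.207] pointing down, gripper open.
Joint ranges: [-2.63, 2.63], [-0.94, 2.18], [0.31, 2.57], [-1.31, 4.45], [0, 2.66], [-2.55, 2.55]. Speed limits (rad/s): [2.57, 2.57, 3.14, 3.14, 3.14, 3.14].

INTERFACE

Orientations are given as a unit quaternion [w, x, y, z].
In Python, from rig import telemetry, vision, job_done, arm gives the robot as it stands.
- The arm moves only by the shell command python3 -m pendant 'ROWS' [OPENING]. ROWS is text: rows parted by semicolons, each of 6 numbers parted by spaces: the shift along the tool's x, y, z in cm, then the turn, a rotation vector about the tool's x, y, z in degrees. In form: tx ty tz wx wy wz; .... A call has 1 to 5 rows; each row shifts and turns the commanded pose from where the row before left it, along the tool's axes as they then stand; what a row does not reach is not made up. A row lasts 1/10 s, in which the tool goes at most 50 mm and 8.59 degrees, less where a joint would pass 70% of its speed; a pose out of reach is approached as far as the arm can. A call is refused whole if a number of a shift passes 5 or a number of a turn 8.59, either way. A call with a gripper value outside its range is refused whole. OPENING is the closure in counts, from 0 (fully open) to 255 (shut), set as the call begins (- or left out, the last holds). The fingers move at their own pace and stop on an object; the grip force is fixed at half the most. Time passes only in rows, so rows that do not move let the fingers close. It gives the time, the measured TCP pose, the force, the opening and the grip force at its end, in the units of the state.
- telemetry.sense(): the state, without advancing time (a new reading comes with each control period).
- vision.read_camera(name): name is "scene" or "top" or "wrist"; returns the picture (384x512x3 uint8, red, green, blue); there is no depth.
- vision.camera_params(name): a dict with "intrinsics" (3x3 intrinsics, pixels), "dist_coeffs" ([k1, k2, p1, p2, k3] as OpenCV has them; the pictures are not rectified), "cam_to_world" (4x4, takes a point from camera to world coordinates). Camera axes: x right, y up, looking along -z (the intrinsics and any distortion apply to the point x, -y, -z); pixel columns grow to the right and rows downward; lengths in m; the calibration is good to about 2 mm. A picture is of the moment at which its call begins: read the wrist's pose just before it. camera_params takes no time and is no camera call; for the wrist camera it gives the pose at the moment of the call.
- job_done(): hands the job in; it is judged then, once.
The state is a dict: "t": time; "qpos": joint angles; "dq": joint speeds; "tau": joint torques, N m; "eef_pos": TCP position; "tcp_rot": TCP orientation; "wrist_force": force on the tool from outside, world axes, zero at the start; "moment": the same for the moment, N m; "gripper_width": opening from 0.0 (shut) to 1.0 (fully open); "gripper_force": force on a finger pad.
Only numpy, scipy, OpenCV 4.12 (cv2) and the standard library are available. Lean on these libraries where they do the work, as an engineer would, in place of code of your own. Each camera call takes 0.05 s, during which the arm holds its last target. There are 200 camera calls.

## Working session

There is one attempt and no reset: what is moved stays moved. The work goes in short steps, Python scripts to look and compute and a shell command to move; the robot and the scene stay as the last step left them, time stands still between calls to the robot, and variables do not carry over. Pictures are saved under pics/ and viewed, at most 10 in all, crops included, and the job is handed in when it is done.

```bash
ls; mkdir -p pics
python3 - <<'E'
from rig import telemetry, vision, arm
import cv2,numpy as np
a=vision.read_camera("top");b=vision.read_camera("scene")
np.save("top.npy",a);np.save("scene.npy",b)
cv2.imwrite("pics/top.png",a[...,::-1]);cv2.imwrite("pics/scene.png",b[...,::-1])
np.set_printoptions(precision=3,suppress=True)
for n in("top","scene","wrist"):
  p=vision.camera_params(n);print(n,np.array(p["intrinsics"]).tolist(),p["dist_coeffs"]);print(np.array(p["cam_to_world"]))
print(telemetry.sense(),arm.tcp_to_grasp)
E
```

```text
pics
top [[440.7624458484812, 0.0, 252.9746726353765], [0.0, 440.7624458484812, 193.89201891433427], [0.0, 0.0, 1.0]] [0.024 0.    0.    0.    0.   ]
[[-0.026  0.981 -0.194  0.402]
 [-1.    -0.027 -0.002 -0.029]
 [-0.007  0.194  0.981  0.931]
 [ 0.     0.     0.     1.   ]]
scene [[468.18776521789823, 0.0, 246.93423779778655], [0.0, 468.18776521789823, 195.03276902773544], [0.0, 0.0, 1.0]] [-0.116  0.     0.     0.     0.   ]
[[-0.63  -0.71   0.314  0.86 ]
 [ 0.776 -0.58   0.247  0.212]
 [ 0.006  0.399  0.917  0.94 ]
 [ 0.     0.     0.     1.   ]]
wrist [[313.2736833028557, 0.0, 251.53010833874936], [0.0, 313.2736833028557, 197.7658434069764], [0.0, 0.0, 1.0]] [-0.076  0.     0.     0.     0.   ]
[[ 0.393 -0.88  -0.268  0.198]
 [ 0.92   0.375  0.117  0.65 ]
 [-0.002 -0.293  0.956  0.374]
 [ 0.     0.     0.     1.   ]]
{'t': 0.1, 'qpos': array([ 1.129,  0.265,  1.605,  0.   ,  1.274, -0.037]), 'dq': array([-0.001,  0.   , -0.002, -0.001, -0.002,  0.   ]), 'tau': array([  0.001, -51.671, -36.859,   0.   ,   0.006,   0.   ]), 'eef_pos': array([0.266, 0.62 , 0.206]), 'tcp_rot': array([-0.   ,  0.201,  0.98 , -0.001]), 'wrist_force': array([ 0.068, -0.718, -0.097]), 'moment': array([ 0.019,  0.006, -0.015]), 'gripper_force': 0.0, 'gripper_width': 1.0045456328610096} 0.0187
```

View pics/top.png

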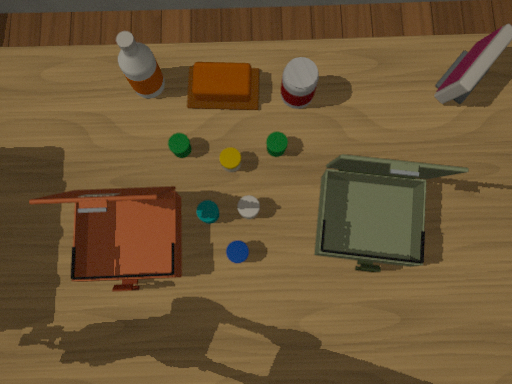

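View pics/scene.png

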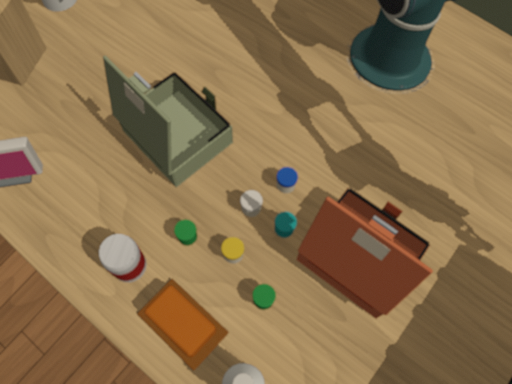

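The top view shows the orange box at left (rim about 72–180, 190–280, clip at 125,285), with the wanted pot's yellow lid at (230,158). Green, teal, blue and white pots stand around it. The scene view shows the orange lid's outer pad at about (370,244).

```bash
cat > h.py <<'E'
import numpy as np,cv2
from scipy.spatial.transform import Rotation as R
from rig import telemetry, vision, arm
np.set_printoptions(precision=4,suppress=True)
def ray(p,px):
    K=np.array(p["intrinsics"]);d=np.array(p["dist_coeffs"]);T=np.array(p["cam_to_world"])
    u=cv2.undistortPoints(np.array([[px]],float),K,d)[0,0]
    return T[:3,3],T[:3,:3]@np.array([u[0],-u[1],-1])
def onz(p,px,z):
    o,v=ray(p,px);return o+v*(z-o[2])/v[2]
def tri(p1,a,p2,b):
    o1,v1=ray(p1,a);o2,v2=ray(p2,b)
    s=np.linalg.lstsq(np.c_[v1,-v2],o2-o1,rcond=None)[0]
    x,y=o1+s[0]*v1,o2+s[1]*v2;return (x+y)/2,np.linalg.norm(x-y)
def blob(img,lo,hi):
    h=cv2.cvtColor(img,cv2.COLOR_RGB2HSV);m=cv2.inRange(h,np.array(lo),np.array(hi))
    n,l,s,c=cv2.connectedComponentsWithStats(m);return [(c[i],s[i]) for i in range(1,n) if s[i][4]>40]
def pose():
    s=telemetry.sense();q=s["tcp_rot"];return s["eef_pos"],R.from_quat([q[1],q[2],q[3],q[0]]),s
E
python3 - <<'E'
from h import *
t=np.load("top.npy");s=np.load("scene.npy");pt=vision.camera_params("top");ps=vision.camera_params("scene")
for n,i,p in(("top",t,pt),("scene",s,ps)):
  for c,st in blob(i,(22,150,120),(32,255,255)): print(n,c,st,onz(p,c,.044))
for q in [(72,280),(180,277),(74,248),(172,244)]: print(q,onz(pt,q,.07),onz(pt,q,.08))
print("clip",onz(pt,(126,287),.08))
for q in [(238,252),(249,207),(208,212)]:print(q,onz(pt,q,.044))
print("tool",pose()[1].as_matrix())
a=cv2.resize(t[170:300,20:200],None,fx=4,fy=4,interpolation=cv2.INTER_CUBIC)
b=cv2.resize(s[180:325,285:440],None,fx=4,fy=4,interpolation=cv2.INTER_CUBIC)
cv2.imwrite("pics/ta.png",a[...,::-1]);cv2.imwrite("pics/sa.png",b[...,::-1])
E
```

```text
top [229.4596 157.117 ] [219 147  22  21 359] [0.6576 0.0192 0.044 ]
scene [232.0593 247.6765] [221 237  23  22 405] [0.6604 0.0195 0.044 ]
(72, 280) [0.4144 0.3228 0.07  ] [0.4142 0.3187 0.08  ]
(180, 277) [0.4141 0.1164 0.07  ] [0.414  0.1147 0.08  ]
(74, 248) [0.4753 0.3224 0.07  ] [0.4744 0.3183 0.08  ]
(172, 244) [0.4777 0.1325 0.07  ] [0.4768 0.1306 0.08  ]
clip [0.3983 0.2164 0.08  ]
(238, 252) [0.4604 0.0052 0.044 ]
(249, 207) [ 0.551 -0.019  0.044]
(208, 212) [0.5429 0.0647 0.044 ]
tool [[-0.9192  0.3938 -0.0009]
 [ 0.3938  0.9192 -0.0018]
 [ 0.0001 -0.002  -1.    ]]
```

View pics/ta.png

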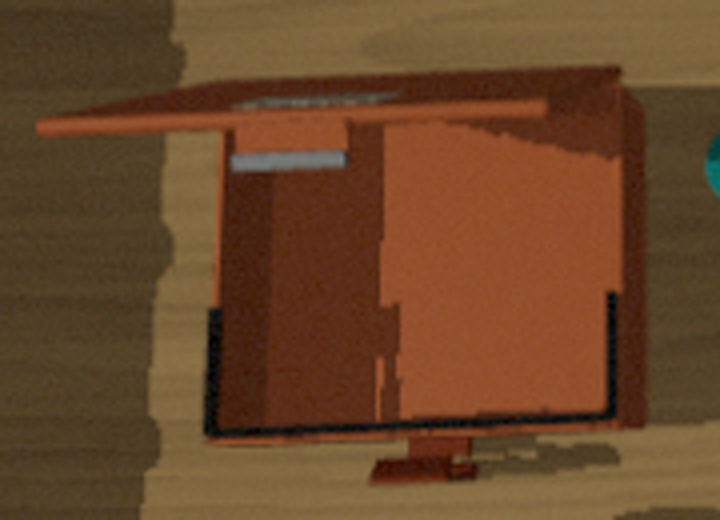

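View pics/sa.png

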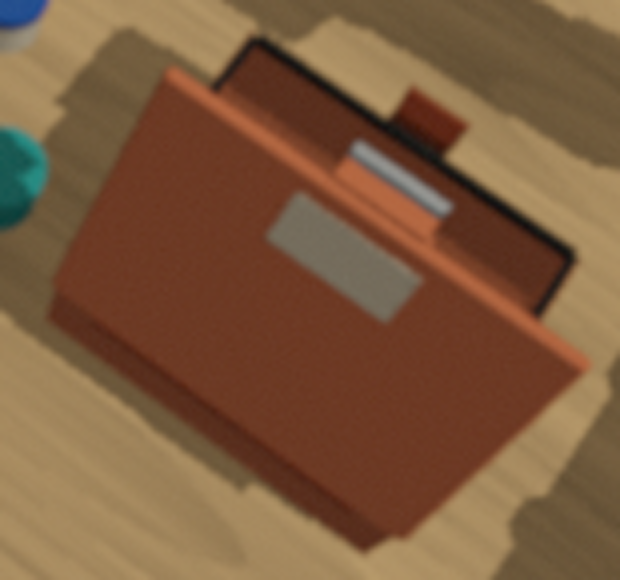

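Crop of the top view: front seal corners at (72,279) and (173,274), lid free edge from (29.5,202) to (157,197). In the scene view, the seal corners are at (349.5,190) and (428,244), the lid free edge runs from (327.5,198) to (432,272), and the pad centre is at (371,244.5). The grey bar is a tab on the lid's inner face at the free edge.

Run:
```python
from h import *
pt=vision.camera_params("top");ps=vision.camera_params("scene")
T=lambda a,b:tri(pt,a,ps,b)
L,e1=T((71.7,278.7),(428,244.3));Rr,e2=T((173,274.3),(349.5,190));print("seal",L,e1,Rr,e2,np.linalg.norm(L-Rr))
a,e3=T((29.5,201.8),(432,272));b,e4=T((156.8,196.7),(327.5,198));print("lid edge",a,e3,b,e4,np.linalg.norm(a-b))
tb=T((20+345/4,170+160/4),(285+352/4,180+145/4)),T((20+232/4,170+160/4),(285+450/4,180+208/4));print("tab",tb)
print("yellow",T((229.46,157.1),(232.06,247.68)))
d=(L-Rr)[:2];yaw=np.arctan2(-d[0],d[1]);print("yaw",yaw)
```

```text
seal [0.4172 0.3228 0.0699] 0.0014454956217541085 [0.419  0.1318 0.0667] 0.002788829810752747 0.19107615289675653
lid edge [0.537  0.3298 0.2351] 0.00021485168782215815 [0.5393 0.1273 0.2358] 0.0016838528058617803 0.20252026857129354
tab ((array([0.5197, 0.205 , 0.2397]), np.float64(0.0008444180705873798)), (array([0.5198, 0.2496, 0.2432]), np.float64(0.0019401398391721012)))
yellow (array([0.6592, 0.019 , 0.0394]), np.float64(0.0010725641277262836))
yaw 0.009600397436424286
```

```bash
python3 -m pendant '0 0 -4 0 0 -7.7; 0 0 -4 0 0 -7.7; 0 0 -4 0 0 -7.7' 0
python3 -m pendant '-2.6 -4 0 0 0 0; -2.6 -4 0 0 0 0; -2.6 -4 0 0 0 0; -2.6 -4 0 0 0 0; -2.6 -4 0 0 0 0'
python3 -m pendant '-2.6 -4 0 0 0 0; -2.6 -4 0 0 0 0; -2.6 -4 0 0 0 0; -2.6 -4 0 0 0 0; -2.6 -4 0 0 0 0'
python3 -m pendant '-2.6 -4 0 0 0 0; -2.6 -4 0 0 0 0; -2.6 -4 0 0 0 0; -2.6 -4 0 0 0 0; 0 0 0 0 0 0'
```

```text
t: 0.4
eef_pos: [0.2656, 0.6198, 0.3271]
tcp_rot: [-0.001, -0.002, 1.0, -0.001]
wrist_force: [0.9, 1.1, 0.4]
gripper_width: 0.997
gripper_force: 0.0
t: 0.9
eef_pos: [0.3959, 0.4184, 0.3265]
tcp_rot: [-0.0, 0.001, 1.0, -0.0]
wrist_force: [0.9, 0.4, -0.4]
gripper_width: 0.998
gripper_force: 0.0
t: 1.4
eef_pos: [0.5256, 0.2182, 0.3267]
tcp_rot: [-0.0, 0.001, 1.0, -0.0]
wrist_force: [0.7, 1.0, -0.2]
gripper_width: 1.004
gripper_force: 0.0
t: 1.9
eef_pos: [0.6309, 0.0544, 0.3255]
tcp_rot: [-0.0, 0.004, 1.0, -0.001]
wrist_force: [0.7, 0.4, -0.2]
gripper_width: 0.997
gripper_force: 0.0
```

```bash
python3 -m pendant '-2.8 -3.5 0 0 0 0; 0 0 4.5 0 0 0; 0 0 4.5 0 0 0; 0 0 4.5 0 0 0; 0 0 2 0 0 0'
python3 - <<'E'
from h import *
p=vision.camera_params("wrist");i=vision.read_camera("wrist");e,r,s=pose();print(e)
cv2.imwrite("pics/w1.png",i[...,::-1])
for c,st in blob(i,(22,150,100),(32,255,255)): print(c,st,onz(p,c,.044))
E
```

```text
t: 2.4
eef_pos: [0.6527, 0.0254, 0.1657]
tcp_rot: [-0.005, 0.001, 1.0, 0.0]
wrist_force: [-0.1, -0.3, -0.7]
gripper_width: 0.997
gripper_force: 0.0
[0.6514 0.0255 0.1632]
[245.8205 189.6465] [ 223  168   46   45 1638] [0.6584 0.0209 0.044 ]
```

View pics/w1.png

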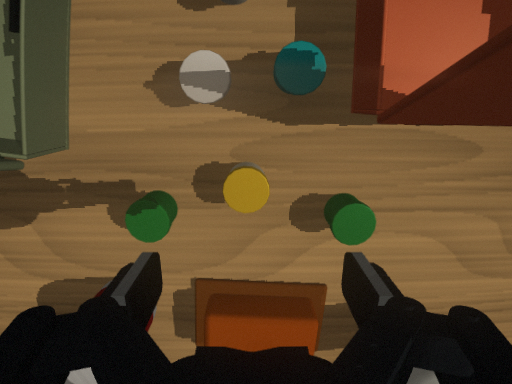

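The wrist view shows the yellow lid at (246,190), with green pots at (150,217) and (352,222) clear of the fingers.

```bash
python3 -m pendant '-0.7 -0.5 3 0 0 0; 0 0 3 0 0 0; 0 0 3 0 0 0; 0 0 3 0 0 0; 0 0 0 0 0 0'
python3 -m pendant '0 0 0 0 0 0'
```

```text
t: 2.95
eef_pos: [0.6596, 0.0205, 0.0475]
tcp_rot: [-0.005, 0.001, 1.0, 0.0]
wrist_force: [-0.5, -0.1, -0.4]
gripper_width: 0.998
gripper_force: 0.0
t: 3.05
eef_pos: [0.6637, 0.0203, 0.0525]
tcp_rot: [-0.0, 0.001, 1.0, 0.0]
wrist_force: [0.2, 0.2, -0.2]
gripper_width: 0.998
gripper_force: 0.0
```

```bash
python3 -m pendant '0.5 0 2 0 0 0; 0 0 2 0 0 0; 0 0 0 0 0 0'
python3 -m pendant '0 0 0 0 0 0; 0 0 0 0 0 0; 0 0 0 0 0 0; 0 0 0 0 0 0; 0 0 0 0 0 0' 160
```

```text
t: 3.35
eef_pos: [0.6583, 0.0201, 0.0122]
tcp_rot: [-0.001, 0.001, 1.0, 0.0]
wrist_force: [-0.1, -0.0, -0.9]
gripper_width: 0.998
gripper_force: 0.0
t: 3.85
eef_pos: [0.6607, 0.0199, 0.0151]
tcp_rot: [0.002, 0.001, 1.0, 0.0]
wrist_force: [-1.3, -0.2, 7.1]
gripper_width: 0.49
gripper_force: 59.7
```

```bash
python3 -m pendant '0 0 -2 0 0 0; 0 0 -4 0 0 0; 0 0 -4.5 0 0 0; 0 0 -4.5 0 0 0; 0 0 -4.5 0 0 0'
python3 -m pendant '0 0 -4.5 0 0 0; 0 0 -4.5 0 0 0; 0 0 0 0 0 0; 0 0 0 0 0 0'
python3 -m pendant '2.8 3 0 0 0 0; 2.8 3 0 0 0 0; 2.8 3 0 0 0 0; 2.8 3 0 0 0 0; 2.8 3 0 0 0 0'
python3 -m pendant '2.8 3 0 0 0 0; 2.8 2.8 0 0 0 0; 0 0 0 0 0 0; 0 0 0 0 0 0'
python3 - <<'E'
from h import *
p=vision.camera_params("wrist");i=vision.read_camera("wrist");e,r,s=pose();print(e,s["gripper_width"],p["cam_to_world"])
np.save("w2.npy",i);cv2.imwrite("pics/w2.png",i[...,::-1])
E
```

```text
t: 4.35
eef_pos: [0.6587, 0.0198, 0.2097]
tcp_rot: [0.0, 0.001, 1.0, 0.0]
wrist_force: [0.9, 1.1, -1.0]
gripper_width: 0.49
gripper_force: 60.8
t: 4.75
eef_pos: [0.6599, 0.0198, 0.3001]
tcp_rot: [0.003, 0.001, 1.0, -0.0]
wrist_force: [-0.9, 0.2, -1.6]
gripper_width: 0.488
gripper_force: 60.8
t: 5.25
eef_pos: [0.5165, 0.1706, 0.2942]
tcp_rot: [-0.002, 0.001, 1.0, -0.001]
wrist_force: [0.2, 0.2, -0.6]
gripper_width: 0.487
gripper_force: 60.9
t: 5.65
eef_pos: [0.4619, 0.2281, 0.2952]
tcp_rot: [-0.001, -0.0, 1.0, -0.001]
wrist_force: [0.4, -0.1, -0.7]
gripper_width: 0.49
gripper_force: 61.0
[0.4626 0.2276 0.2955] 0.4867386387172613 [[-0.0015 -0.9569 -0.2903  0.3886]
 [ 1.     -0.0019  0.0012  0.2292]
 [-0.0017 -0.2903  0.9569  0.4634]
 [ 0.      0.      0.      1.    ]]
```

View pics/w2.png

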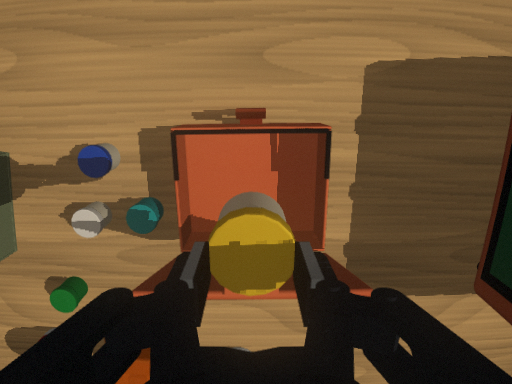

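The yellow pot is held upright at (252,250). The box's front rim runs at row 128, from column 173 to 331, and the clip is at (251,114).

Run:
```python
from h import *
p=vision.camera_params("wrist")
for q in [(173,129),(330,130)]: print(onz(p,q,.08))
print(onz(p,(251,112),.08),onz(p,(252,127),.08),onz(p,(252,127),.07))
```

```text
[0.419  0.1331 0.08  ]
[0.4201 0.3231 0.08  ]
[0.3994 0.2275 0.08  ] [0.417  0.2287 0.08  ] [0.4177 0.2287 0.07  ]
```

```bash
python3 -m pendant '0.2 0 4 0 0 0; 0 0 4 0 0 0; 0 0 4 0 0 0; 0 0 4 0 0 0; 0 0 4 0 0 0'
python3 -m pendant '0 0 3 0 0 0; 0 0 2 0 0 0; 0 0 1 0 0 0; 0 0 0 0 0 0; 0 0 0 0 0 0'
```

```text
t: 6.2
eef_pos: [0.4617, 0.2266, 0.0948]
tcp_rot: [-0.0, 0.002, 1.0, -0.0]
wrist_force: [0.6, 0.5, -1.5]
gripper_width: 0.489
gripper_force: 61.0
t: 6.7
eef_pos: [0.4622, 0.2279, 0.0376]
tcp_rot: [0.0, 0.001, 1.0, 0.0]
wrist_force: [0.5, -0.3, -0.9]
gripper_width: 0.485
gripper_force: 61.0
```

```bash
python3 -m pendant '0 0 1 0 0 0; 0 0 0.4 0 0 0; 0 0 0 0 0 0; 0 0 0 0 0 0'
python3 -m pendant '0 0 0.3 0 0 0; 0 0 0 0 0 0; 0 0 0 0 0 0'
```

```text
t: 7.1
eef_pos: [0.4612, 0.2282, 0.0232]
tcp_rot: [0.0, 0.001, 1.0, 0.0]
wrist_force: [0.6, 0.1, -1.0]
gripper_width: 0.489
gripper_force: 61.0
t: 7.4
eef_pos: [0.4612, 0.2281, 0.0201]
tcp_rot: [-0.0, 0.001, 1.0, -0.0]
wrist_force: [-0.6, 0.4, -1.0]
gripper_width: 0.489
gripper_force: 61.0
```

```bash
python3 -m pendant '0 0 0.2 0 0 0; 0 0 0 0 0 0; 0 0 0 0 0 0'
python3 -m pendant '0 0 0.1 0 0 0; 0 0 0 0 0 0; 0 0 0 0 0 0'
```

```text
t: 7.7
eef_pos: [0.4615, 0.2283, 0.0191]
tcp_rot: [0.0, 0.001, 1.0, 0.0]
wrist_force: [-2.7, -1.5, 5.3]
gripper_width: 0.492
gripper_force: 62.0
t: 8.0
eef_pos: [0.4616, 0.2284, 0.019]
tcp_rot: [0.0, 0.001, 1.0, 0.0]
wrist_force: [-4.7, -1.3, 12.5]
gripper_width: 0.49
gripper_force: 63.1
```

```bash
python3 -m pendant '0 0 -0.1 0 0 0; 0 0 0 0 0 0; 0 0 0 0 0 0; 0 0 0 0 0 0; 0 0 0 0 0 0' 40
python3 -m pendant '0 0 -2 0 0 0; 0 0 -4 0 0 0; 0 0 -4.5 0 0 0; 0 0 -4.5 0 0 0; 0 0 -4.5 0 0 0'
python3 -m pendant '0 0 -4.5 0 0 0; 0 0 -4.5 0 0 0; 0 0 -2 0 0 0; 0 0 0 0 0 0; 0 0 0 0 0 0' 255
python3 - <<'E'
from h import *
p=vision.camera_params("wrist");i=vision.read_camera("wrist");t=vision.read_camera("top");s=vision.read_camera("scene");e,r,_=pose();print(e)
cv2.imwrite("pics/w3.png",np.hstack([cv2.resize(i,(400,300)),cv2.resize(t,(400,300))])[...,::-1])
for c,st in blob(i,(22,150,80),(32,255,255)): print(c,st,onz(p,c,.048))
a=cv2.resize(s[180:325,285:440],None,fx=4,fy=4);cv2.imwrite("pics/s3.png",a[...,::-1])
E
```

```text
t: 8.5
eef_pos: [0.461, 0.2281, 0.0178]
tcp_rot: [-0.0, 0.001, 1.0, -0.0]
wrist_force: [0.0, -0.1, 0.2]
gripper_width: 0.839
gripper_force: 0.0
t: 9.0
eef_pos: [0.4608, 0.2279, 0.2146]
tcp_rot: [-0.0, 0.001, 1.0, -0.0]
wrist_force: [0.4, -0.2, -0.7]
gripper_width: 0.845
gripper_force: 0.0
t: 9.5
eef_pos: [0.4611, 0.2281, 0.3226]
tcp_rot: [-0.0, 0.001, 1.0, -0.0]
wrist_force: [-0.1, -0.4, -0.4]
gripper_width: 0.003
gripper_force: 0.0
[0.4601 0.2276 0.3205]
[251.7838 155.0822] [237 140  31  31 754] [0.4595 0.2293 0.048 ]
```

View pics/w3.png

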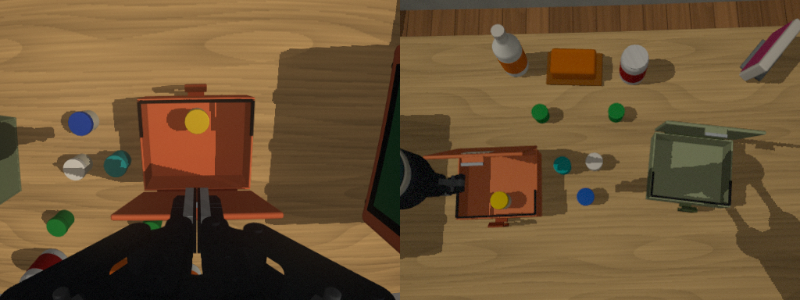

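The pot stands in the orange box at (0.460, 0.229) with its lid unmoved. The closed fingers now go behind the lid.

```bash
python3 -m pendant '-4 0 0 0 0 0; -4 0 0 0 0 0; -4 0 0 0 0 0; -4 0 0 0 0 0; 0 0 0 0 0 0' 255
python3 -m pendant '0 0 0 0 0 0; 0 0 4 0 0 0; 0 0 4 0 0 0; 0 0 2.5 0 0 0; 0 0 0 0 0 0'
python3 -m pendant '0 0 0 0 0 0; 0 0 0 0 0 0'
```

```text
t: 10.15
eef_pos: [0.624, 0.2269, 0.3179]
tcp_rot: [-0.002, 0.002, 1.0, -0.001]
wrist_force: [-0.6, 0.3, -0.4]
gripper_width: -0.0
gripper_force: 0.0
t: 10.65
eef_pos: [0.6161, 0.2269, 0.2123]
tcp_rot: [-0.005, 0.0, 1.0, -0.002]
wrist_force: [-0.6, -0.0, -0.4]
gripper_width: -0.003
gripper_force: 0.0
t: 10.85
eef_pos: [0.622, 0.2285, 0.221]
tcp_rot: [0.002, 0.001, 1.0, 0.001]
wrist_force: [0.3, 0.1, 0.7]
gripper_width: 0.003
gripper_force: 0.0
```

```bash
python3 -m pendant '2 0 0.3 0 0 0; 2 0 0.3 0 0 0; 0 0 0 0 0 0'
python3 -m pendant '1 0 0 0 0 0; 1 0 0 0 0 0; 0 0 0 0 0 0; 0 0 0 0 0 0'
```

```text
t: 11.15
eef_pos: [0.5803, 0.2284, 0.2145]
tcp_rot: [0.001, 0.0, 1.0, 0.001]
wrist_force: [0.4, 0.4, -0.4]
gripper_width: 0.001
gripper_force: 0.0
t: 11.55
eef_pos: [0.5614, 0.2281, 0.2125]
tcp_rot: [0.0, 0.001, 1.0, 0.0]
wrist_force: [0.6, 0.4, -0.6]
gripper_width: -0.003
gripper_force: 0.0
```

```bash
python3 -m pendant '0.8 0 0.2 0 0 0; 0.8 0 0.2 0 0 0; 0.8 0 0.25 0 0 0; 0 0 0 0 0 0'
python3 -m pendant '0.9 0 0.5 0 0 0; 0.9 0 0.5 0 0 0; 0.8 0 0.5 0 0 0; 0 0 0 0 0 0'
```

```text
t: 11.95
eef_pos: [0.5355, 0.2279, 0.2048]
tcp_rot: [-0.001, 0.001, 1.0, -0.0]
wrist_force: [-0.0, 0.0, -0.5]
gripper_width: 0.003
gripper_force: 0.0
t: 12.35
eef_pos: [0.5091, 0.2278, 0.1892]
tcp_rot: [-0.001, 0.001, 1.0, -0.0]
wrist_force: [0.1, 0.3, 0.2]
gripper_width: -0.001
gripper_force: 0.0
```

Run:
```python
from h import *
t=vision.read_camera("top");s=vision.read_camera("scene")
cv2.imwrite("pics/c1.png",np.hstack([cv2.resize(s[120:340,240:460],(400,400)),cv2.resize(t[120:340,0:220],(400,400))])[...,::-1])
```

```text
(no output)
```

View pics/c1.png

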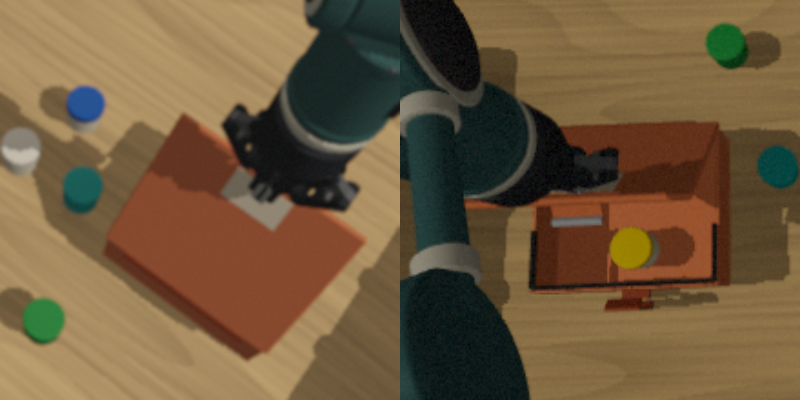

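The fingers rest on the orange lid's pad (left view, about (262,190)) and the lid has swung down noticeably. Continuing the arc.

```bash
python3 -m pendant '0.8 0 0.6 0 0 0; 0.8 0 0.6 0 0 0; 0.8 0 0.6 0 0 0; 0 0 0 0 0 0'
python3 -m pendant '0.7 0 0.8 0 0 0; 0.6 0 0.8 0 0 0; 0.6 0 0.8 0 0 0; 0 0 0 0 0 0'
python3 -m pendant '0.5 0 0.9 0 0 0; 0.5 0 0.9 0 0 0; 0.5 0 0.8 0 0 0; 0 0 0 0 0 0'
python3 -m pendant '0.4 0 0.8 0 0 0; 0.3 0 0.8 0 0 0; 0.2 0 0.6 0 0 0; 0 0 0 0 0 0; 0 0 0 0 0 0'
```

```text
t: 12.85
eef_pos: [0.485, 0.2276, 0.1709]
tcp_rot: [-0.002, 0.001, 1.0, -0.001]
wrist_force: [-0.1, -0.6, -0.2]
gripper_width: -0.002
gripper_force: 0.0
t: 13.25
eef_pos: [0.466, 0.2275, 0.1465]
tcp_rot: [-0.002, 0.001, 1.0, -0.001]
wrist_force: [-1.0, 0.1, -0.2]
gripper_width: -0.002
gripper_force: 0.0
t: 13.65
eef_pos: [0.4511, 0.2275, 0.1206]
tcp_rot: [-0.002, 0.001, 1.0, -0.001]
wrist_force: [0.9, -0.0, 0.6]
gripper_width: 0.001
gripper_force: 0.0
t: 14.15
eef_pos: [0.444, 0.228, 0.1003]
tcp_rot: [-0.0, 0.001, 1.0, -0.0]
wrist_force: [0.1, -0.7, -0.6]
gripper_width: -0.001
gripper_force: 0.0
```

Now press down in small steps.

```bash
python3 -m pendant '0.2 0 0.5 0 0 0; 0 0 0.5 0 0 0; 0 0 0 0 0 0; 0 0 0 0 0 0'
python3 -m pendant '0 0 0.4 0 0 0; 0 0 0 0 0 0; 0 0 0 0 0 0'
python3 -m pendant '0 0 0.3 0 0 0; 0 0 0 0 0 0; 0 0 0 0 0 0'
```

```text
t: 14.55
eef_pos: [0.442, 0.2281, 0.0903]
tcp_rot: [-0.0, 0.001, 1.0, -0.0]
wrist_force: [0.2, -0.4, -0.6]
gripper_width: -0.001
gripper_force: 0.0
t: 14.85
eef_pos: [0.4421, 0.2281, 0.0864]
tcp_rot: [-0.0, 0.001, 1.0, -0.0]
wrist_force: [0.4, -0.2, 0.3]
gripper_width: 0.001
gripper_force: 0.0
t: 15.15
eef_pos: [0.4421, 0.2281, 0.0834]
tcp_rot: [-0.0, 0.001, 1.0, -0.0]
wrist_force: [-0.7, -1.6, 0.5]
gripper_width: 0.002
gripper_force: 0.0
```

```bash
python3 -m pendant '0 0 0.3 0 0 0; 0 0 0 0 0 0; 0 0 0 0 0 0'
python3 -m pendant '0 0 0.3 0 0 0; 0 0 0 0 0 0; 0 0 0 0 0 0'
```

```text
t: 15.45
eef_pos: [0.4421, 0.2281, 0.0804]
tcp_rot: [-0.0, 0.001, 1.0, -0.0]
wrist_force: [-0.2, 0.4, 0.6]
gripper_width: -0.004
gripper_force: 0.0
t: 15.75
eef_pos: [0.4421, 0.2281, 0.0774]
tcp_rot: [-0.0, 0.001, 1.0, -0.0]
wrist_force: [0.5, 0.1, -0.7]
gripper_width: 0.002
gripper_force: 0.0
```

Run:
```python
from h import *
t=vision.read_camera("top");s=vision.read_camera("scene");w=vision.read_camera("wrist")
for n,i in(("t4",t),("s4",s),("w4",w)):np.save(n,i)
print(vision.camera_params("wrist")["cam_to_world"])
o=np.zeros((600,800,3),np.uint8)
o[:300,:400]=cv2.resize(s[120:340,240:460],(400,300));o[:300,400:]=cv2.resize(t[140:305,0:220],(400,300));o[300:,:400]=cv2.resize(w,(400,300));o[300:,400:]=cv2.resize(w[150:384,130:400],(400,300))
cv2.imwrite("pics/c2.png",o[...,::-1])
```

```text
[[ 0.0007 -0.9562 -0.2927  0.3685]
 [ 1.      0.0007  0.0002  0.2291]
 [-0.     -0.2927  0.9562  0.2456]
 [ 0.      0.      0.      1.    ]]
```

View pics/c2.png

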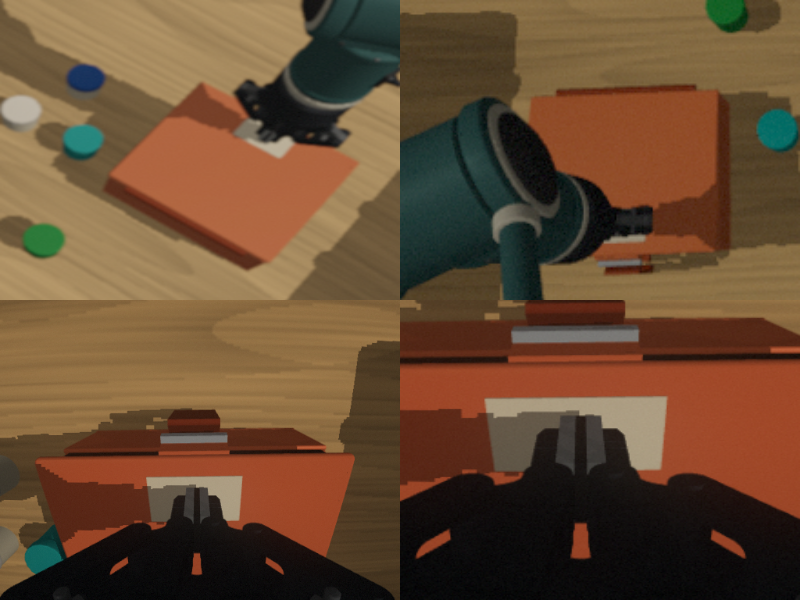

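Run:
```python
from h import *
p=vision.camera_params("wrist");e,r,s=pose();print(e,s["qpos"],s["tau"],s["wrist_force"],s["moment"])
for z in np.arange(.07,.13,.01):
  a,b=onz(p,(47.4,204.8),z),onz(p,(453,199.7),z);c,d=onz(p,(187.4,226.4),z),onz(p,(310,226),z)
  print(z,np.linalg.norm(a-b),a[0],b[0],"pad",np.linalg.norm(c-d),c[0], onz(p,(187,268),z)[0])
```

```text
[0.4422 0.2282 0.0776] [ 0.4263  0.05    2.1055 -0.      0.9861 -1.1429] [  0.0005 -34.8267 -32.0021  -0.0003   0.0026   0.    ] [-0.4897 -0.2176 -0.0889] [0.0347 0.0356 0.0629]
0.07 0.2473088371995986 0.42668336521077943 0.4235899202062715 pad 0.07419868876200834 0.44037739190471265 0.4688317439866554
0.08 0.2332257621061206 0.42337142136872413 0.4204541335076056 pad 0.06997342242092076 0.43628563765051626 0.46311964821274676
0.09 0.21914268701264253 0.42005947752666883 0.41731834680893964 pad 0.06574815607983318 0.43219388339631987 0.4574075524388382
0.09999999999999999 0.2050596119191645 0.41674753368461354 0.41418256011027377 pad 0.06152288973874569 0.4281021291421235 0.45169545666492955
0.10999999999999999 0.1909765368256865 0.41343558984255824 0.41104677341160784 pad 0.05729762339765811 0.4240103748879271 0.4459833608910209
0.11999999999999998 0.17689346173220846 0.41012364600050294 0.4079109867129419 pad 0.05307235705657052 0.4199186206337307 0.4402712651171123
```

The lid is under the fingertips but its free edge is still at about z = 0.10 (roughly 0.1 rad), which is before the clip. I'll keep pressing and watch the force.

```bash
python3 -m pendant '0 0 0.4 0 0 0; 0 0 0 0 0 0; 0 0 0 0 0 0'
python3 -m pendant '0 0 0.4 0 0 0; 0 0 0 0 0 0; 0 0 0 0 0 0'
python3 - <<'E'
from h import *
p=vision.camera_params("wrist");w=vision.read_camera("wrist")
for n,i in(("old",np.load("w4.npy")),("new",w)):
  h=cv2.cvtColor(i,cv2.COLOR_RGB2HSV);m=cv2.inRange(h,np.array((8,15,110)),np.array((35,110,255)));m[:195]=0;m[280:]=0;m[:,:170]=0;m[:,330:]=0
  k=max(cv2.findContours(m,cv2.RETR_EXTERNAL,cv2.CHAIN_APPROX_SIMPLE)[0],key=cv2.contourArea);print(n,cv2.boundingRect(k))
  o=cv2.inRange(h,np.array((3,170,150)),np.array((14,255,255)))
  for r in(206,212,220):
    c=np.where(o[r])[0];print(r,c.min(),c.max())
E
```

```text
t: 16.2
eef_pos: [0.442, 0.228, 0.0733]
tcp_rot: [-0.0, 0.001, 1.0, -0.0]
wrist_force: [-0.7, -0.0, 0.0]
gripper_width: 0.002
gripper_force: 0.0
t: 16.5
eef_pos: [0.4421, 0.2281, 0.0694]
tcp_rot: [-0.0, 0.001, 1.0, -0.0]
wrist_force: [0.2, -0.0, -0.5]
gripper_width: -0.003
gripper_force: 0.1
old (187, 225, 123, 55)
206 47 452
212 53 450
220 70 448
new (187, 223, 124, 57)
206 48 451
212 55 450
220 66 448
```

The lid follows the tool exactly, so contact is real. Continuing.

```bash
python3 -m pendant '0 0 0.3 0 0 0; 0 0 0 0 0 0; 0 0 0 0 0 0'
python3 -m pendant '0 0 0.3 0 0 0; 0 0 0 0 0 0; 0 0 0 0 0 0'
```

```text
t: 16.85
eef_pos: [0.4419, 0.2281, 0.0668]
tcp_rot: [-0.0, 0.001, 1.0, -0.0]
wrist_force: [-2.2, -0.2, 4.8]
gripper_width: -0.003
gripper_force: 2.3
t: 17.15
eef_pos: [0.4421, 0.2281, 0.0633]
tcp_rot: [-0.0, 0.001, 1.0, -0.0]
wrist_force: [-0.0, 0.1, 0.3]
gripper_width: 0.001
gripper_force: 0.0
```

```bash
python3 -m pendant '0 0 0.2 0 0 0; 0 0 0 0 0 0; 0 0 0 0 0 0'
python3 - <<'E'
from h import *
p=vision.camera_params("wrist");w=vision.read_camera("wrist");np.save("w5",w);print(p["cam_to_world"][:3,3])
h=cv2.cvtColor(w,cv2.COLOR_RGB2HSV);m=cv2.inRange(h,np.array((8,15,110)),np.array((35,110,255)));m[:195]=0;m[280:]=0;m[:,:170]=0;m[:,330:]=0
k=max(cv2.findContours(m,cv2.RETR_EXTERNAL,cv2.CHAIN_APPROX_SIMPLE)[0],key=cv2.contourArea);print(cv2.boundingRect(k))
o=cv2.inRange(h,np.array((3,170,150)),np.array((14,255,255)))
for r in(198,206,212,220):
    c=np.where(o[r])[0];print(r,c.min(),c.max())
E
```

```text
t: 17.45
eef_pos: [0.4422, 0.2282, 0.0618]
tcp_rot: [-0.0, 0.001, 1.0, 0.0]
wrist_force: [-1.5, -2.0, 3.7]
gripper_width: 0.001
gripper_force: 2.1
[0.3686 0.2291 0.2298]
(187, 221, 124, 59)
198 240 452
206 50 450
212 57 449
220 72 447
```

```bash
python3 -m pendant '0 0 0.2 0 0 0; 0 0 0 0 0 0; 0 0 0 0 0 0'
python3 -m pendant '0 0 0.2 0 0 0; 0 0 0 0 0 0; 0 0 0 0 0 0'
```

```text
t: 17.8
eef_pos: [0.4421, 0.2282, 0.06]
tcp_rot: [-0.0, 0.001, 1.0, -0.0]
wrist_force: [-3.6, -0.7, 6.1]
gripper_width: -0.001
gripper_force: 3.3
t: 18.1
eef_pos: [0.442, 0.2281, 0.0582]
tcp_rot: [-0.0, 0.001, 1.0, -0.0]
wrist_force: [-3.7, -1.8, 9.0]
gripper_width: 0.001
gripper_force: 4.1
```

```bash
python3 -m pendant '0 0 0.1 0 0 0; 0 0 0 0 0 0; 0 0 0 0 0 0'
python3 -m pendant '0 0 0.1 0 0 0; 0 0 0 0 0 0; 0 0 0 0 0 0'
python3 -m pendant '0 0 0.1 0 0 0; 0 0 0 0 0 0; 0 0 0 0 0 0'
```

```text
t: 18.4
eef_pos: [0.4419, 0.2281, 0.0573]
tcp_rot: [-0.0, 0.001, 1.0, -0.0]
wrist_force: [-4.3, -1.8, 10.4]
gripper_width: 0.002
gripper_force: 4.7
t: 18.7
eef_pos: [0.4419, 0.2282, 0.0568]
tcp_rot: [-0.0, 0.001, 1.0, -0.0]
wrist_force: [-5.9, -1.8, 11.5]
gripper_width: 0.0
gripper_force: 6.4
t: 19.0
eef_pos: [0.4419, 0.2282, 0.0567]
tcp_rot: [-0.001, 0.001, 1.0, -0.0]
wrist_force: [-7.9, -3.8, 18.1]
gripper_width: -0.007
gripper_force: 9.5
```

```bash
python3 -m pendant '0 0 0.1 0 0 0; 0 0 0 0 0 0; 0 0 0 0 0 0'
python3 -m pendant '0 0 -0.2 0 0 0; 0 0 0 0 0 0; 0 0 0 0 0 0'
python3 -m pendant '0 0 -0.2 0 0 0; 0 0 0 0 0 0; 0 0 0 0 0 0'
python3 -m pendant '0 0 -0.2 0 0 0; 0 0 0 0 0 0; 0 0 0 0 0 0'
```

```text
t: 19.3
eef_pos: [0.4419, 0.2282, 0.0566]
tcp_rot: [-0.001, 0.001, 1.0, -0.0]
wrist_force: [-10.3, -4.9, 26.3]
gripper_width: 0.004
gripper_force: 12.7
t: 19.6
eef_pos: [0.4419, 0.2282, 0.0568]
tcp_rot: [-0.0, 0.001, 1.0, -0.0]
wrist_force: [-5.0, -2.1, 12.4]
gripper_width: 0.001
gripper_force: 6.4
t: 19.9
eef_pos: [0.442, 0.2282, 0.0584]
tcp_rot: [-0.0, 0.001, 1.0, -0.0]
wrist_force: [-4.6, -2.4, 8.4]
gripper_width: -0.001
gripper_force: 4.8
t: 20.2
eef_pos: [0.4421, 0.2281, 0.0592]
tcp_rot: [-0.0, 0.001, 1.0, -0.0]
wrist_force: [-0.2, 0.8, 0.4]
gripper_width: 0.003
gripper_force: 0.0
```

Force vanishes about 2 mm above the stop (roughly 0.013–0.017 rad), which fits the clip having caught. Backing off and checking.

```bash
python3 -m pendant '0 0 -2 0 0 0; 0 0 -4 0 0 0; 0 0 -4 0 0 0; 0 0 -4 0 0 0; 0 0 -4 0 0 0'
python3 -m pendant '0 0 -3 0 0 0; 0 0 0 0 0 0; 0 0 0 0 0 0; 0 0 0 0 0 0'
python3 - <<'E'
from h import *
t=vision.read_camera("top");s=vision.read_camera("scene");p=vision.camera_params("wrist");w=vision.read_camera("wrist");np.save("w6",w)
o=np.zeros((600,800,3),np.uint8)
o[:300,:400]=cv2.resize(s[120:340,240:460],(400,300));o[:300,400:]=cv2.resize(t[140:305,0:220],(400,300));o[300:,:400]=cv2.resize(w,(400,300));o[300:,400:]=cv2.resize(w[70:220,150:350],(400,300))
cv2.imwrite("pics/c3.png",o[...,::-1])
E
```

```text
t: 20.7
eef_pos: [0.4419, 0.228, 0.2406]
tcp_rot: [-0.0, 0.001, 1.0, -0.0]
wrist_force: [1.1, -0.1, -0.1]
gripper_width: -0.001
gripper_force: 0.0
t: 21.1
eef_pos: [0.4413, 0.2277, 0.2677]
tcp_rot: [-0.001, 0.001, 1.0, -0.001]
wrist_force: [-0.2, -0.7, -1.1]
gripper_width: -0.006
gripper_force: 0.0
```

View pics/c3.png

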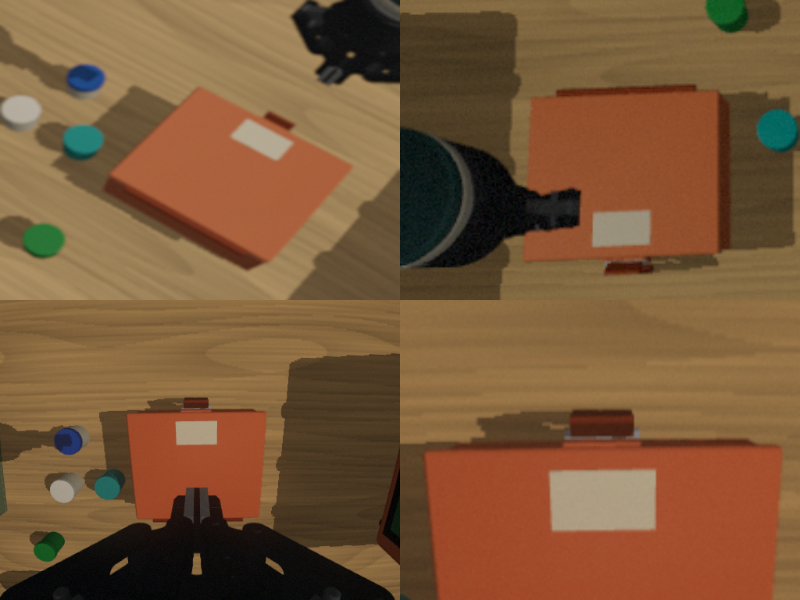

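The lid is flat, and the clip head covers the grey tab at about (601,425), so it has caught. The gripper is clear of everything.

```bash
python3 -c "
from rig import job_done
print(job_done())"
```

```text
the job is handed in; nothing more can be done
None
```

I stood the yellow-lidded pot upright in the orange lunchbox and pressed the lid down to its stop; the last pictures and the force drop on release show the clip caught, and I handed the job in at about 21 s with the gripper clear (no verdict came back).

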